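# Snap the cover onto a push-button control box held in a tilted vise

### The job

The push-button control box gripped in the tilted bench vise is still open: take the cover that has the round button hole, set it on square with its hole over the button, and press it straight down onto the box, firmly but without forcing it, until the clip arm at each end has snapped under the rim and the cover sits fully home. Then push the button through the cover to the bottom of its travel and let it spring back, to show that it runs free. Leave the vise at its setting and the other things on the bench where they are.

Things in the scene. Friction and masses are not known exactly. Their poses are not given: they have to be found in the camera images.
- cover_centre (a point): Cover to fit: off-white plastic shell 107 x 52 mm with a round 20 mm hole in its roof near one end, 35 mm high standing on its clip tips, 40 to 80 g. Point: its centre, half-way up (17.5 mm below the roof). x along its length towards the hole (hole at x = +28 mm), y across the 52 mm width (hold it by the long sides), z up out of the roof.
- cover: The same cover, origin midway between its clip tips (17.5 mm below the centre). Walls 3 mm; skirt edge 15 mm above this origin. Two tongues inside reach 6.5 mm below the skirt and locate it within the box walls (1.5 mm play each side, round noses). At each short end, outside it (117 mm over all), a sprung clip arm.
- cover_clip0 (a joint): Clip arm at the hole end: 20 mm wide, 3 mm thick, hangs 15 mm below the skirt, with a round-nosed hook inwards (2.6 mm catch) and a sloped lead-in. Value: bend in rad, 0 relaxed or snapped home, about 0.12 while riding over the rim.
- cover_clip1 (a joint): The same for the clip arm at the other end.
- seat (a point): On the box in the vise: the point where the cover's centre lies when fully home. Axes as the seated cover's: x along the box to its button end (upper end of the slope), y across, z square out of the open top, leaning 24 to 40 degrees from vertical. Rim's upper face 2.5 mm below it, seated cover's roof 17.5 mm above it.
- housing: The open box: off-white, 100 x 46 mm, 36 mm deep, outward rim 107 x 52 x 4 mm round its top. Origin: centre of its underside, 38.5 mm below the seat. The clips touch the rim with the cover about 13 mm too high and snap in the last 2 mm; this takes 4 to 10 N a clip, 10 to 20 N for both. Jaws and all else beside it stay 15 mm below the rim.
- button_top (a point): Centre of the flat top of the black round push button (14 mm across) on the box's board; it comes out through the cover's hole. At rest 26.5 mm above the seat and 28 mm along its x: 9 mm proud of the seated cover's roof. Axes as the seat's.
- button (a joint): Travel of the sprung button along the seat's -z: 0 at rest, 0.006 m when bottomed (then 3 mm proud of the cover's roof). 2 N to start, 6 N at the bottom; springs back by itself.
- vise_head (a joint): Tilt of the vise head (rad) = angle of the seat's z from vertical. Clamped stiffly; leave it.
- vise: Grey cast bench vise fixed to the bench: round foot 124 mm across, column, tilting head with two dark steel jaws clamping the ends of the box; tilt axle 98 mm above the bench. Origin: centre of the foot's underside; the head leans towards its -x.
- blank_centre (a point): Bystander: blank cover of the same size and colour without a button hole. Its centre, half-way up.
- driver: Bystander: screwdriver, 190 mm, lying on the bench.
- wrench: Bystander: steel spanner, 150 mm, lying on the bench.
- meter: Bystander: black multimeter, 75 x 150 x 34 mm.
- fan: Bystander: black 80 mm computer fan, 25 mm thick, lying flat.
- mouse: Bystander: black computer mouse, about 90 x 62 x 35 mm.
- heatsink: Bystander: finned aluminium heat sink, 50 x 50 x 28 mm.
There are look-alikes about, which are no part of the job. Leave any orange or red look-alike of the vise alone.

How it is judged:
By the outcome, as a careful person would: the job done as asked, in the order asked, and still so for the second after the job is handed in, with the robot touching nothing.
It also fails if it takes over 64 s, if anything falls off the work surface, if the arm or the gripper's body presses on something with over 40 N, if the wrist force passes 120 N, or if a joint passes its speed limit or range.

### The arm

A 7-joint arm with a two-finger parallel gripper is mounted at the origin on the work surface. World frame = base frame: x ahead of the robot, y to its left, z up, the work surface at z = 0. Lengths are in m, angles in rad, forces in N, time in s.
With the tool pointing down it reaches from about 0.35 to 0.9 m from the base axis. Payload 19.9 kg.
Tool frame: the origin (TCP) lies on the centre line of the jaws, within the pads' length; the fingertips stand env.nose_length ahead of it and the grasp point (between the pads) lies 8 mm behind it (env.nose_length is the distance from the TCP to the fingertips, in m); z points along the fingers, y is the line along which they close (so a half turn about z gives the same grasp; the last joint's range is limited). The gripper opens to 94 mm and grips with 3 to 60 N. Pads are 16 mm wide; open, the fingers measure 119 mm over their backs; the gripper's body (75 mm by 177 mm) begins 78 mm behind the grasp point.
Start: joints at [-1.26, 0.417, -0.01, 1.614, 0.005, 1.111, -0.053], TCP at [0.216, 0.586, 0.216] pointing down, gripper open.
Joint ranges: [-2.81, 2.81], [-0.39, 2.02], [-1.27, 1.25], [0.06, 2.57], [-1.19, 4.33], [0.19, 2], [-2.82, 2.82]. Speed limits (rad/s): [1.89, 1.89, 2.39, 2.39, 3.01, 3.01, 3.01].

### API

Orientations are given as a unit quaternion [w, x, y, z].
In Python, from cell import env gives the robot as it stands.
- The arm moves only by the tool send_rows, never from a script. Its argument "deltas" is text: rows parted by semicolons, each of 7 numbers parted by spaces: the shift along the tool's x, y, z scaled (see below), then the turn, a rotation vector about the tool's x, y, z scaled (see below), then the opening, from 0 (shut) to 1 (fully open). In form: tx ty tz wx wy wz jaw; .... A call has 1 to 12 rows; each row is the pose to reach, as a shift and turn from the pose commanded when the call began, along the tool's axes at that moment; what a row does not reach only later rows make up. The controller multiplies each number of a shift by 800 mm and each number of a turn by pi/4 rad. A row lasts 1/8 s, in which the tool goes at most 62.5 mm and 10.7 degrees, less where a joint would pass 70% of its speed; a pose out of reach is approached as far as the arm can. A call with a number of a shift or a turn outside -1 to 1 is refused whole. A call with a gripper value outside its range is refused whole. The fingers move at their own pace and stop on an object; "squeeze" is the grip in N (left out, the last holds). Time passes only in rows, so rows that repeat a pose let the fingers close. It gives the time, the measured TCP pose, the force, the opening and the grip force at its end, in the units of the state.
- env.sense(): the state, without advancing time (a new reading comes with each control period).
- env.snapshot(name): name is "side" or "top" or "wrist"; returns a dict with "img" (480x640x3 uint8, blue, green, red), "intrinsics" (3x3 intrinsics, pixels), "view" (4x4, takes a point from world to camera coordinates). Camera axes: x right, y up, looking along -z (the intrinsics and any distortion apply to the point x, -y, -z); pixel columns grow to the right and rows downward; lengths in m; the calibration is good to about 2 mm. A picture is of the moment at which its call begins. There is no depth.
- env.finish_job(): hands the job in; it is judged then, once.
The state is a dict: "clock": time; "q": joint angles; "qd": joint speeds; "tau": joint torques, N m; "tool_pos": TCP position; "eef_rot": TCP orientation; "wrist_force": force on the tool from outside, world axes, zero at the start; "moment": the same for the moment, N m; "grip_width": opening from 0.0 (shut) to 1.0 (fully open); "finger_force": force on a finger pad.
Only numpy, scipy, OpenCV 4.12 (cv2) and the standard library are available. Lean on these libraries where they do the work, as an engineer would, in place of code of your own. Each camera call takes 0.05 s, during which the arm holds its last target. There are 200 camera calls.

## Working session

There is one attempt and no reset: what is moved stays moved. The work goes in short steps, Python scripts to look and compute and a tool call to move; the robot and the scene stay as the last step left them, time stands still between calls to the robot, and variables do not carry over. Pictures are saved under pics/ and viewed, at most 10 in all, crops included, and the job is handed in when it is done.

Besides the shell and the picture viewer there is one more tool, called after ">>>" by a JSON object that holds its "op" and its "data". send_rows: Moves the arm, as the interface text tells. Shifts and turns lie within -1 to 1; 1 stands for 800 mm of shift or pi/4 rad of turn. Its arguments: {"type":"object","properties":{"deltas":{"type":"string"},"squeeze":{"type":"number"}},"required":["deltas"]}

```bash
ls; mkdir -p pics
python3 - <<'E'
from cell import env
import cv2,numpy as np
print(env.sense(),env.nose_length)
for n in("side","top"):
    s=env.snapshot(n);cv2.imwrite(f"pics/{n}0.png",s["img"]);np.savez(f"pics/{n}0.npz",K=s["intrinsics"],V=s["view"])
    print(n,s["intrinsics"].tolist(),s["view"].round(4).tolist(), [k for k in s])
E
```

```text
pics
{'clock': 0.0, 'q': array([-1.2595028 ,  0.41792988, -0.01028595,  1.6141534 ,  0.00472296,
        1.11072362, -0.05299571]), 'qd': array([ 0.00235304, -0.00059702, -0.00133572,  0.00098834,  0.00179481,
        0.00048594,  0.00038045]), 'tau': array([-4.03160157e-04, -8.51256394e+01,  6.38321545e-01, -4.25986433e+01,
       -4.88387374e-02,  1.86841073e-02,  1.12567254e-04]), 'tool_pos': array([0.21585307, 0.58615953, 0.21586163]), 'eef_rot': array([-4.61218958e-05,  1.75479883e-01,  9.84482837e-01, -5.93982846e-04]), 'wrist_force': array([-0.32158976,  0.14874448, -0.50424953]), 'moment': array([ 0.02211263, -0.04406465, -0.01732216]), 'finger_force': 0.0, 'grip_width': 0.9994574668218189} 0.011
side [[482.08095655794057, 0.0, 317.7281592769031], [0.0, 482.08095655794057, 239.57341407054284], [0.0, 0.0, 1.0]] [[0.9923, -0.1235, -0.0113, -0.5311], [0.0736, 0.5131, 0.8552, -0.2165], [-0.0998, -0.8494, 0.5182, -1.0434], [0.0, 0.0, 0.0, 1.0]] ['img', 'intrinsics', 'view']
top [[506.3546918458916, 0.0, 307.2337665566604], [0.0, 506.3546918458916, 243.15279324835686], [0.0, 0.0, 1.0]] [[-0.0141, -0.9997, 0.0181, 0.1059], [0.9956, -0.0123, 0.0933, -0.5279], [-0.0931, 0.0193, 0.9955, -1.4489], [0.0, 0.0, 0.0, 1.0]] ['img', 'intrinsics', 'view']
```

View pics/side0.png

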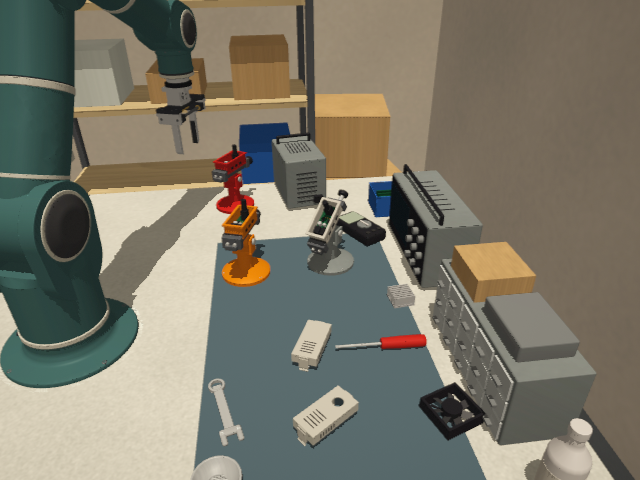

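View pics/top0.png

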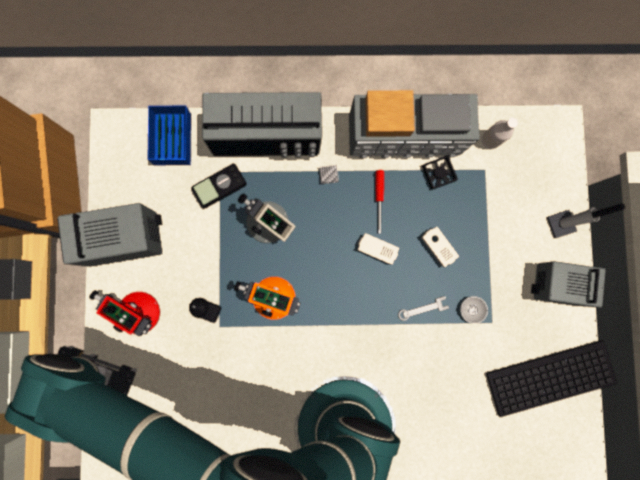

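The side view shows the holed cover near (327,413) with its hole at (338,401). The blank is at (312,343) and the grey vise at (328,235). In the top view the cover is at (438,246) with its hole at (433,238), and the grey vise box is at (270,222). I'll enlarge these areas.

Run:
```python
import cv2,numpy as np
a=cv2.imread("pics/side0.png");b=cv2.imread("pics/top0.png")
def c(i,x,y,w,h):return cv2.resize(i[y:y+h,x:x+w],(400,300),interpolation=cv2.INTER_CUBIC)
m=np.vstack([np.hstack([c(a,286,378,80,60+8-8),c(b,408,216,60,45)]),np.hstack([c(a,280,180,100,75),c(b,230,186,80,60)])])
cv2.imwrite("pics/mos.png",m)
```

```text
(no output)
```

View pics/mos.png

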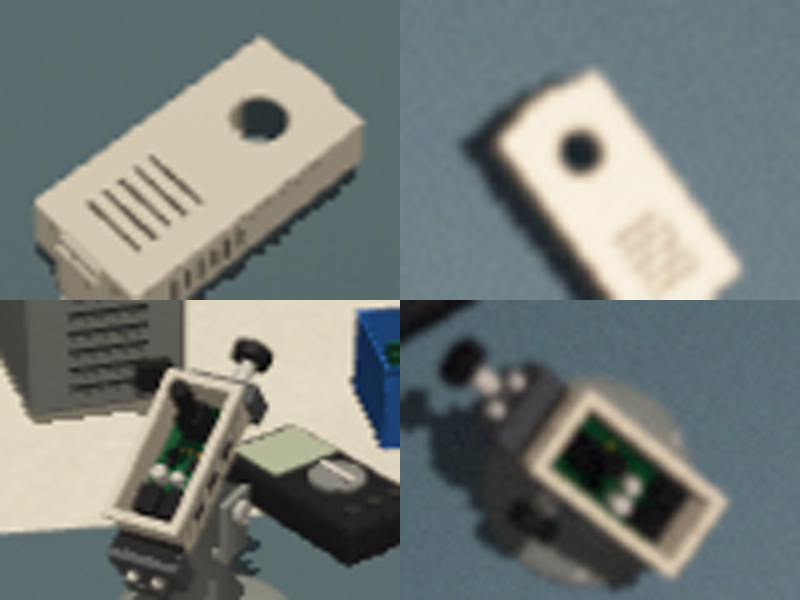

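The mosaic shows the holed cover's roof corners and hole in both views, and the grey box's rim corners with the button end uphill towards the knob. I'll fit poses to these.

```bash
cat > h.py <<'E'
import numpy as np
from scipy.optimize import least_squares
from scipy.spatial.transform import Rotation as R
def proj(K,V,P):
    c=np.atleast_2d(P)@V[:3,:3].T+V[:3,3]; p=np.c_[c[:,0],-c[:,1],-c[:,2]]@K.T
    return p[:,:2]/p[:,2:]
def quat(Rm):
    q=R.from_matrix(Rm).as_quat();return q[[3,0,1,2]]
def mat(q): return R.from_quat(np.r_[q[1:],q[0]]).as_matrix()
def cover_pose(p): # roof centre
    return np.array([p[0],p[1],.035]),R.from_euler('z',p[2]).as_matrix()
def seat_pose(p): # x,y,z,yaw,tilt : x points uphill
    return np.array(p[:3]),R.from_euler('ZY',[p[3],-p[4]]).as_matrix()
E
python3 - <<'E'
from h import *
C={n:np.load(f"pics/{n}0.npz") for n in("side","top")}
def px(l,s,o,d):return (np.array(l,float)-d+.5)/s-.5+o
cs=px([(262,37),(365,123),(36,203),(140,295),(260,119)],5,(286,378),(0,0))
ct=px([(597,68),(740,272),(497,140),(581,151)],400/60,(408,216),(400,0))
L,W=.0535,.026
# cover: x to hole
cmS=np.array([(L,W,0),(L,-W,0),(-L,W,0),(-L,-W,0),(.028,0,0)])
cmT=cmS[[1,3,0,4]]
def f(p):
    t,r=cover_pose(p)
    return np.r_[(proj(C['side']['K'],C['side']['V'],cmS@r.T+t)-cs).ravel(),(proj(C['top']['K'],C['top']['V'],cmT@r.T+t)-ct).ravel()]
for y0 in(0.6,2.2,-.9,):
    s=least_squares(f,[.55,-.15,y0]);print(s.x,s.cost,s.fun.round(1))
vs=px([(165,368),(245,378),(108,514),(180,540)],4,(280,180),(0,300))
vt=px([(592,380),(728,500),(527,465),(672,580)],5,(230,186),(400,300))
vmS=np.array([(L,W,-.0025),(L,-W,-.0025),(-L,W,-.0025),(-L,-W,-.0025)])
vmT=vmS[[1,3,0,2]]
def g(p):
    t,r=seat_pose(p)
    return np.r_[(proj(C['side']['K'],C['side']['V'],vmS@r.T+t)-vs).ravel(),(proj(C['top']['K'],C['top']['V'],vmT@r.T+t)-vt).ravel()]
for y0 in(2.3,.8,3.6):
    s=least_squares(g,[.55,.17,.2,y0,.5]);print(s.x,s.cost,s.fun.round(1))
E
```

```text
[ 0.51493876 -0.28534121  0.60381892] 2.2004560990977553 [ 0.2  0.3  0.1  0.1 -0.  -0.  -0.7  1.3  0.3 -0.1 -1.   0.2 -0.5 -0.4
 -0.3 -0.3 -0.5  0. ]
[ 0.51493876 -0.28534121  0.60381893] 2.200456099098134 [ 0.2  0.3  0.1  0.1 -0.  -0.  -0.7  1.3  0.3 -0.1 -1.   0.2 -0.5 -0.4
 -0.3 -0.3 -0.5  0. ]
[ 0.51493876 -0.28534121  0.60381891] 2.2004560990981696 [ 0.2  0.3  0.1  0.1 -0.  -0.  -0.7  1.3  0.3 -0.1 -1.   0.2 -0.5 -0.4
 -0.3 -0.3 -0.5  0. ]
[0.5727589  0.18262647 0.16040175 0.94732635 0.63854128] 5.093203899691158 [ 1.3 -0.7  0.   1.1 -1.   0.4 -0.1 -1.  -0.4  1.3 -0.3 -0.7  0.9  0.6
 -0.2 -1. ]
[0.5727589  0.18262647 0.16040175 0.94732655 0.63854078] 5.093203899767167 [ 1.3 -0.7  0.   1.1 -1.   0.4 -0.1 -1.  -0.4  1.3 -0.3 -0.7  0.9  0.6
 -0.2 -1. ]
[0.5727589  0.18262647 0.16040174 0.94732628 0.6385417 ] 5.093203899826559 [ 1.3 -0.7  0.   1.1 -1.   0.4 -0.1 -1.  -0.4  1.3 -0.3 -0.7  0.9  0.6
 -0.2 -1. ]
```

```bash
cat >> h.py <<'E'
def plan(t,Rt,s=None):
    """deltas (scaled) from the present pose to target pose"""
    from cell import env
    s=s or env.sense(); Rm=mat(s['eef_rot'])
    d=Rm.T@(np.asarray(t)-s['tool_pos'])/.8; w=R.from_matrix(Rm.T@Rt).as_rotvec()/(np.pi/4)
    print('clock',s['clock'],'shift',d.round(4),'turn',w.round(4),'|w|deg',np.linalg.norm(w)*45)
FL=np.diag([1.,-1,-1])   # tool x = part x, tool z = -part z
SEAT=[.57276,.18263,.16040,.94733,.63854]
E
python3 - <<'E'
from h import *
t,r=seat_pose(SEAT)
plan(t+r[:,2]*.2,r@FL)
plan([.36,.40,.40],R.from_euler('z',.95).as_matrix()@FL)
plan([.30,.50,.36],R.from_euler('z',1.9).as_matrix()@FL)
E
```

```text
clock 0.1 shift [-0.5531 -0.463  -0.1308] turn [-0.7462  0.568   2.2543] |w|deg 109.87034932137418
clock 0.1 shift [-0.2495 -0.1564 -0.2299] turn [-9.0000e-04  1.3000e-03  2.3412e+00] |w|deg 105.35604075961878
clock 0.1 shift [-0.136 -0.065 -0.18 ] turn [-1.2000e-03  7.0000e-04  1.1317e+00] |w|deg 50.925072968339165
```

>>> {"op": "send_rows", "data": {"deltas": "-0.06 -0.03 -0.18 0 0 0.3 1; -0.14 -0.07 -0.2 0 0 0.6 1; -0.2 -0.1 -0.22 0 0 1 1; -0.25 -0.15 -0.23 0 0 1 1; -0.25 -0.15 -0.23 0 0 1 1; -0.25 -0.15 -0.23 0 0 1 1"}}

```text
clock: 0.85
tool_pos: [0.3652, 0.4016, 0.4026]
eef_rot: [0.0, 0.542, 0.841, 0.002]
wrist_force: [-1.0, 0.6, -0.3]
grip_width: 0.998
finger_force: 0.0
```

Run:
```python
from h import *
t,r=seat_pose(SEAT)
plan(t+r[:,2]*.22,r@FL)
```

```text
clock 0.85 shift [-0.4381 -0.0192  0.0815] turn [-0.423   0.7329  1.2894] |w|deg 69.40263833682879
```

>>> {"op": "send_rows", "data": {"deltas": "-0.1 0 0.02 -0.12 0.2 0.35 1; -0.2 0 0.04 -0.24 0.4 0.7 1; -0.3 -0.01 0.06 -0.3 0.5 0.9 1; -0.4 -0.02 0.07 -0.32 0.55 0.97 1; -0.43 -0.02 0.08 -0.32 0.55 0.97 1; -0.43 -0.02 0.08 -0.32 0.55 0.97 1"}}

```text
clock: 1.6
tool_pos: [0.4916, 0.0829, 0.3359]
eef_rot: [-0.111, 0.795, 0.556, 0.216]
wrist_force: [-0.3, 0.9, 0.8]
grip_width: 0.998
finger_force: 0.0
```

Run:
```python
from h import *
t,r=seat_pose(SEAT)
plan(t+r[:,2]*.22,r@FL)
```

```text
clock 1.6 shift [-0.0047  0.0085 -0.0035] turn [-0.1065  0.1829  0.3204] |w|deg 17.278212680083758
```

>>> {"op": "send_rows", "data": {"deltas": "0 0.01 0 -0.11 0.18 0.32 1; 0 0.01 0 -0.11 0.18 0.32 1; 0 0.01 0 -0.11 0.18 0.32 1; 0 0.01 0 -0.11 0.18 0.32 1"}}

```text
clock: 2.1
tool_pos: [0.4994, 0.0835, 0.3371]
eef_rot: [-0.141, 0.844, 0.437, 0.278]
wrist_force: [0.7, -0.0, 0.7]
grip_width: 1.0
finger_force: 0.0
```

Run:
```python
from h import *
from cell import env
import cv2
t,r=seat_pose(SEAT)
plan(t+r[:,2]*.22,r@FL)
print(env.sense()['q'].round(2))
s=env.snapshot("wrist");K,V=s["intrinsics"],s["view"];cv2.imwrite("pics/w1.png",s["img"]);np.savez("pics/w1.npz",K=K,V=V)
m=np.array([(.0535,.026,-.0025),(.0535,-.026,-.0025),(-.0535,-.026,-.0025),(-.0535,.026,-.0025),(.028,0,.0265)])
p=proj(K,V,m@r.T+t);print(p.round(1))
im=s["img"]
for u in p:cv2.drawMarker(im,tuple(int(v) for v in u.round()),(0,0,255),0,8,1)
cv2.imwrite("pics/w1m.png",im)
```

```text
clock 2.1 shift [-0.0079  0.0021 -0.0057] turn [0.0001 0.0065 0.0112] |w|deg 0.5832581615419482
[-0.68 -0.13  0.73  2.08 -0.58  0.88 -0.24]
[[302.  168.6]
 [355.8 169. ]
 [353.  274.4]
 [302.6 274. ]
 [328.8 199. ]]
```

View pics/w1m.png

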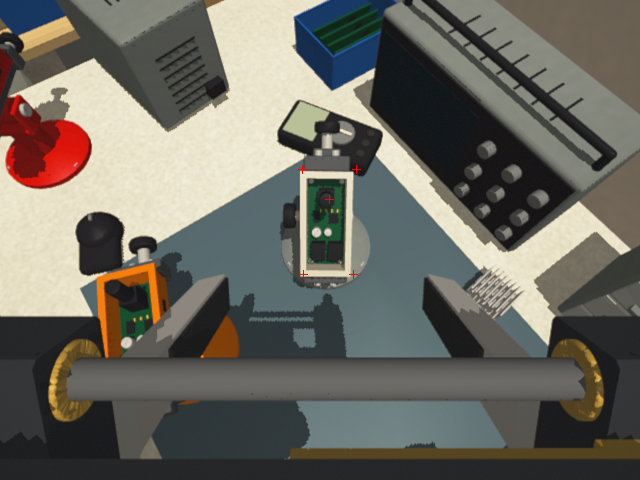

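Wrist view: the predicted marks fall on the grey box within about 3 px. Rim corners are about (302,171), (352,170), (353,277) and (302,277), and the button is at (327,198). I'll refine the seat with a threshold fit.

Run:
```python
from h import *
import cv2
im=cv2.imread("pics/w1.png");d=np.load("pics/w1.npz");K,V=d['K'],d['V']
x0,y0,x1,y1=285,150,370,292
c=im[y0:y1,x0:x1].astype(int); b,g,r_=c[...,0],c[...,1],c[...,2]
m=((r_-b>8)&(r_>130)).astype(np.uint8)
n,l,st,ce=cv2.connectedComponentsWithStats(m);k=1+st[1:,4].argmax();m=(l==k).astype(np.uint8)
print(st[k])
cn=max(cv2.findContours(m,cv2.RETR_EXTERNAL,cv2.CHAIN_APPROX_NONE)[0],key=len)[:,0]
q=cn+[x0,y0]
# edge-line fits using robust fits
t,r=seat_pose(SEAT)
M=np.array([(.0535,.026,-.0025),(.0535,-.026,-.0025),(-.0535,-.026,-.0025),(-.0535,.026,-.0025)])
P=cv2.boxPoints(cv2.minAreaRect(q.astype(np.float32)));print(P)
print('range',q.min(0),q.max(0))
for nm,sel in(("L",q[:,0]<306),("R",q[:,0]>348),("T",q[:,1]<175),("B",q[:,1]>272)):
    s=q[sel]; print(nm,len(s),np.median(s,0), np.array([np.median(s[:len(s)//3],0),np.median(s[-len(s)//3:],0)]).tolist())
big=cv2.resize(im[y0:y1,x0:x1],None,fx=4,fy=4,interpolation=cv2.INTER_CUBIC)
bm=cv2.resize(cv2.cvtColor(m*255,cv2.COLOR_GRAY2BGR),None,fx=4,fy=4,interpolation=cv2.INTER_NEAREST)
cv2.imwrite("pics/w1c.png",np.hstack([big,bm]))
```

```text
[  15   21   70  110 2849]
[[300. 171.]
 [369. 171.]
 [369. 280.]
 [300. 280.]]
range [300 171] [369 280]
L 116 [300.  223.5] [[300.0, 189.5], [300.0, 262.0]]
R 141 [358. 230.] [[364.0, 262.0], [352.0, 192.0]]
T 58 [325.5 171. ] [[345.0, 171.0], [310.5, 171.0]]
B 66 [329.5 276. ] [[307.5, 276.0], [348.5, 277.0]]
```

View pics/w1c.png

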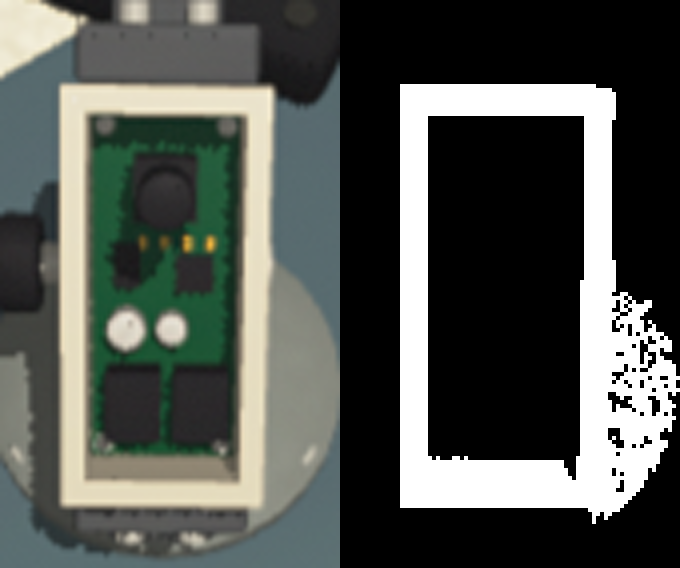

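The enlarged crop puts the rim corners at (60,84), (275,87), (262,506) and (62,506), and the button at (165,198). I'll run a joint fit, then plan the cover pick.

Run:
```python
from h import *
C={n:np.load(f"pics/{n}.npz") for n in("side0","top0","w1")}
def px(l,s,o,d):return (np.array(l,float)-d+.5)/s-.5+o
L,W=.0535,.026
A=np.array([(L,W,-.0025),(L,-W,-.0025),(-L,W,-.0025),(-L,-W,-.0025),(.028,0,.0265)])
obs=[('side0',A[:4],px([(165,368),(245,378),(108,514),(180,540)],4,(280,180),(0,300)),.7),
('top0',A[[1,3,0,2]],px([(592,380),(728,500),(527,465),(672,580)],5,(230,186),(400,300)),.7),
('w1',A[[0,1,3,2,4]],px([(60,84),(275,87),(262,506),(62,506),(165,198)],4,(285,150),(0,0)),1.5)]
def g(p,O=obs):
    t,r=seat_pose(p);return np.concatenate([w*(proj(C[n]['K'],C[n]['V'],m@r.T+t)-o).ravel() for n,m,o,w in O])
s=least_squares(g,SEAT);print(s.x.round(5),s.cost,s.fun.round(1))
s=least_squares(g,SEAT,args=(obs[2:],));print('wrist only',s.x.round(5),s.cost,s.fun.round(1))
t,r=cover_pose([.51494,-.28534,.60382])
plan(t+[0,0,.12],r@FL); plan(t+[0,0,-.007],r@FL)
```

```text
[0.57042 0.18355 0.15821 0.94453 0.60012] 6.610657003045214 [ 0.4  0.3 -0.5  1.6 -1.6  0.5 -1.  -0.5 -0.7  1.5 -0.2  0.4  0.3  1.
 -0.1  0.1  0.3 -0.5 -0.4 -0.7  0.6  0.4 -0.  -0.5  0.4  0.6]
wrist only [0.57063 0.18405 0.15697 0.94381 0.58841] 0.7232313428127427 [ 0.4 -0.1 -0.8 -0.3  0.3  0.5 -0.2 -0.4  0.2  0.2]
clock 2.15 shift [-0.4298  0.2812 -0.0314] turn [-0.1348 -0.7993  0.4331] |w|deg 41.35725136750524
clock 2.15 shift [-0.5238  0.2804  0.0966] turn [-0.1348 -0.7993  0.4331] |w|deg 41.35725136750524
```

>>> {"op": "send_rows", "data": {"deltas": "-0.07 0.05 -0.03 -0.02 -0.12 0.07 1; -0.14 0.1 -0.03 -0.04 -0.25 0.14 1; -0.21 0.14 -0.03 -0.07 -0.4 0.22 1; -0.28 0.19 -0.03 -0.1 -0.6 0.32 1; -0.36 0.24 -0.03 -0.13 -0.75 0.4 1; -0.43 0.28 -0.03 -0.135 -0.8 0.433 1; -0.43 0.28 -0.03 -0.135 -0.8 0.433 1; -0.43 0.28 -0.03 -0.135 -0.8 0.433 1; -0.43 0.28 -0.03 -0.135 -0.8 0.433 1"}}

```text
clock: 3.28
tool_pos: [0.5136, -0.2841, 0.1533]
eef_rot: [-0.001, 0.955, 0.297, -0.0]
wrist_force: [0.0, 0.0, 0.1]
grip_width: 1.002
finger_force: 0.0
```

Run:
```python
from h import *
from cell import env
import cv2
t,r=cover_pose([.51494,-.28534,.60382])
s=env.snapshot("wrist");K,V=s["intrinsics"],s["view"];cv2.imwrite("pics/w2.png",s["img"]);np.savez("pics/w2.npz",K=K,V=V)
m=np.array([(.0535,.026,0),(.0535,-.026,0),(-.0535,-.026,0),(-.0535,.026,0),(.028,0,0)])
print(proj(K,V,m@r.T+t).round(1))
plan(t+[0,0,-.007],r@FL); plan(t+[0,0,.12],r@FL)
```

```text
[[292.8 167.8]
 [365.4 167.8]
 [362.3 307.3]
 [295.7 307.3]
 [329.1 203.3]]
clock 3.325 shift [-1.00e-04  2.60e-03  1.57e-01] turn [-0.0016 -0.0005 -0.0012] |w|deg 0.09043418079547878
clock 3.325 shift [-0.      0.0025 -0.0017] turn [-0.0016 -0.0005 -0.0012] |w|deg 0.09043418079547878
```

View pics/w2.png

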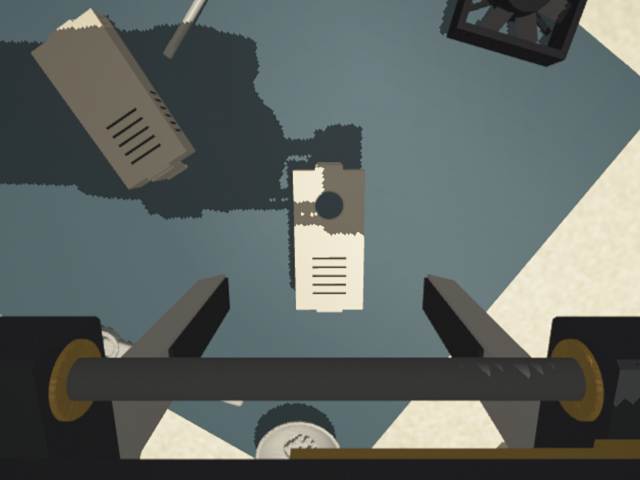

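The wrist view shows the cover square between the fingers: corners (293,170), (364,170), (363,309) and (295,309), hole (329,205). It lies about 1.6 mm nearer tool -x than predicted. I'll descend and grip.

>>> {"op": "send_rows", "data": {"deltas": "-0.001 0.001 0.06 0 0 0 1; -0.002 0.0025 0.11 0 0 0 1; -0.002 0.0025 0.145 0 0 0 1; -0.002 0.0025 0.158 0 0 0 1; -0.002 0.0025 0.158 0 0 0 1; -0.002 0.0025 0.158 0 0 0 0.4; -0.002 0.0025 0.158 0 0 0 0.4; -0.002 0.0025 0.158 0 0 0 0.4; -0.002 0.0025 0.158 0 0 0 0.4; -0.002 0.0025 0.158 0 0 0 0.4; -0.002 0.0025 0.158 0 0 0 0.4", "squeeze": 45}}

```text
clock: 4.7
tool_pos: [0.5129, -0.2872, 0.027]
eef_rot: [-0.001, 0.955, 0.296, -0.0]
wrist_force: [0.6, 0.3, 1.8]
grip_width: 0.551
finger_force: 45.0
```

>>> {"op": "send_rows", "data": {"deltas": "0 0 -0.06 0 0 0 0.4; 0 0 -0.13 0 0 0 0.4; 0 0 -0.2 0 0 0 0.4; 0 0 -0.27 0 0 0 0.4; 0 0 -0.33 0 0 0 0.4; 0 0 -0.33 0 0 0 0.4; 0 0 -0.33 0 0 0 0.4"}}

```text
clock: 5.58
tool_pos: [0.5128, -0.2871, 0.2902]
eef_rot: [-0.001, 0.955, 0.296, -0.0]
wrist_force: [0.3, 0.5, -1.2]
grip_width: 0.556
finger_force: 45.0
```

```bash
sed -i 's/^SEAT=.*/SEAT=[.57055,.1838,.1576,.944,.594]/' h.py
python3 - <<'E'
from h import *
t,r=seat_pose(SEAT)
plan(t+r[:,2]*.1295,r@FL)
E
```

```text
clock 5.575 shift [ 0.307  -0.4141  0.0324] turn [ 0.1273  0.7482 -0.4244] |w|deg 39.13032928147765
```

>>> {"op": "send_rows", "data": {"deltas": "0.04 -0.06 -0.04 0.02 0.1 -0.06 0.4; 0.08 -0.12 -0.05 0.04 0.22 -0.12 0.4; 0.13 -0.18 -0.05 0.06 0.34 -0.2 0.4; 0.17 -0.24 -0.05 0.08 0.46 -0.27 0.4; 0.22 -0.3 -0.04 0.1 0.6 -0.34 0.4; 0.27 -0.36 -0.02 0.127 0.72 -0.41 0.4; 0.3 -0.41 0 0.127 0.748 -0.424 0.4; 0.307 -0.414 0.02 0.127 0.748 -0.424 0.4; 0.307 -0.414 0.032 0.127 0.748 -0.424 0.4; 0.307 -0.414 0.032 0.127 0.748 -0.424 0.4; 0.307 -0.414 0.032 0.127 0.748 -0.424 0.4"}}

```text
clock: 6.95
tool_pos: [0.5286, 0.1239, 0.2661]
eef_rot: [-0.132, 0.852, 0.434, 0.261]
wrist_force: [0.0, -0.1, -0.9]
grip_width: 0.547
finger_force: 45.0
```

Run:
```python
from h import *
from cell import env
import cv2
t,r=seat_pose(SEAT)
s=env.snapshot("wrist");K,V=s["intrinsics"],s["view"];cv2.imwrite("pics/w3.png",s["img"]);np.savez("pics/w3.npz",K=K,V=V)
m=np.array([(.0535,.026,-.0025),(.0535,-.026,-.0025),(-.0535,-.026,-.0025),(-.0535,.026,-.0025),(.028,0,.0265)])
print(proj(K,V,m@r.T+t).round(1))
e=env.sense();Rm=mat(e['eef_rot'])
mc=np.array([(.0535,.026,.0175),(.0535,-.026,.0175),(-.0535,-.026,.0175),(-.0535,.026,.0175),(.028,0,.0175)])-[0,0,.0095]
print(proj(K,V,mc@FL@Rm.T+e['tool_pos']).round(1))
plan(t+r[:,2]*.0695,r@FL);plan(t+r[:,2]*.1295,r@FL)
im=s["img"][130:430,180:480]; cv2.imwrite("pics/w3c.png",cv2.resize(im,(600,600),interpolation=cv2.INTER_CUBIC))
```

```text
[[290.4 167.4]
 [359.3 167.3]
 [356.8 300.3]
 [293.3 300.4]
 [324.9 206.4]]
[[262.9 182.3]
 [391.7 182.3]
 [382.8 413. ]
 [271.6 413. ]
 [327.3 243.7]]
clock 7.0 shift [-0.0004 -0.0015  0.0767] turn [ 0.0024 -0.0001 -0.0008] |w|deg 0.11540557276665796
clock 7.0 shift [-0.0004 -0.0014  0.0017] turn [ 0.0024 -0.0001 -0.0008] |w|deg 0.11540557276665796
```

View pics/w3c.png

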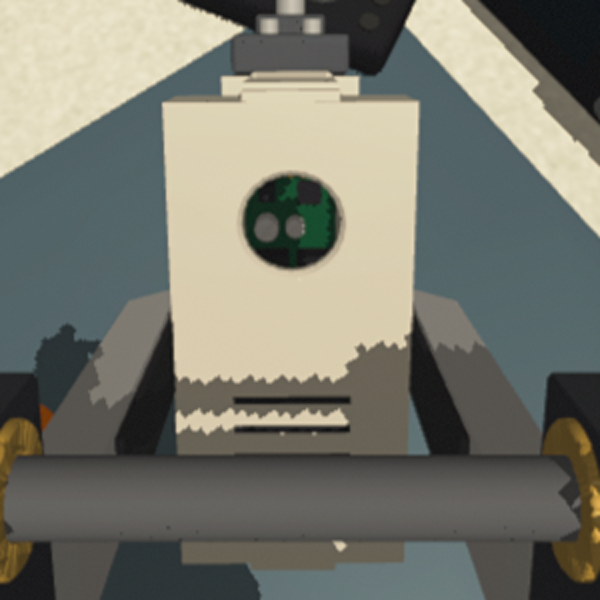

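The crop shows the cover held square with its hole at (326,240). It sits about 1 mm towards tool +x and appears 0.7 mm left, which I put down to camera bias because the grip centres it. The rim's far edge is at row 168.5. I'll correct by -1.5 mm in x and +0.8 mm in y, and go to 20 mm standoff.

>>> {"op": "send_rows", "data": {"deltas": "-0.001 -0.0005 0.04 0.0024 0 0 0.4; -0.0023 -0.0005 0.08 0.0024 0 0 0.4; -0.0023 -0.0005 0.11 0.0024 0 0 0.4; -0.0023 -0.0005 0.1267 0.0024 0 0 0.4; -0.0023 -0.0005 0.1267 0.0024 0 0 0.4; -0.0023 -0.0005 0.1267 0.0024 0 0 0.4"}}

```text
clock: 7.75
tool_pos: [0.5608, 0.169, 0.1815]
eef_rot: [-0.133, 0.852, 0.435, 0.261]
wrist_force: [-0.3, 0.4, -0.5]
grip_width: 0.549
finger_force: 45.0
```

Run:
```python
from h import *
from cell import env
import cv2
t,r=seat_pose(SEAT)
s=env.snapshot("wrist");K,V=s["intrinsics"],s["view"];cv2.imwrite("pics/w4.png",s["img"])
m=np.array([(.0535,.026,-.0025),(.0535,-.026,-.0025),(.028,0,.0265)])
print('rim,button',proj(K,V,m@r.T+t).round(1).tolist())
e=env.sense();Rm=mat(e['eef_rot'])
mc=np.array([(.0535,.026,.0175),(.0535,-.026,.0175),(.028,0,.0175)])-[0,0,.0095]
print('cover',proj(K,V,mc@FL@Rm.T+e['tool_pos']).round(1).tolist())
plan(t+r[:,2]*.0295,r@FL);print(e['wrist_force'])
a=cv2.resize(s["img"][150:300,240:410],(510,450),interpolation=cv2.INTER_CUBIC)
g=env.snapshot("side");b=cv2.resize(g["img"][170:245,285:333],(288,450),interpolation=cv2.INTER_CUBIC)
cv2.imwrite("pics/w4c.png",np.hstack([a,b]))
```

```text
rim,button [[274.1, 173.6], [377.5, 173.6], [325.8, 235.4]]
cover [[263.0, 182.5], [391.7, 182.5], [327.3, 243.9]]
clock 7.8 shift [ 0.0014 -0.0008  0.0003] turn [-0.0001 -0.0008 -0.0001] |w|deg 0.03806796308032861
[-0.36365841  0.11441426 -0.77124643]
```

View pics/w4c.png

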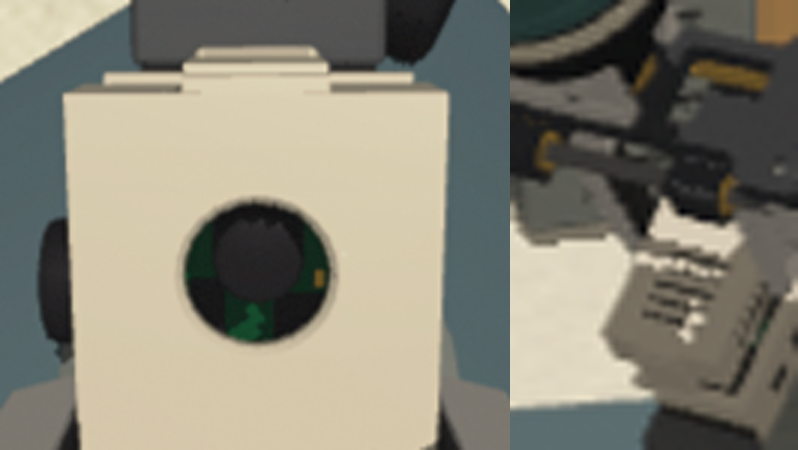

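The hole is over the button: hole (326,240.7), button (326.7,236.3). Allowing for parallax, x is within ±0.5 mm and y needs about +0.4 mm. I'll come down in small steps.

>>> {"op": "send_rows", "data": {"deltas": "0 0.0005 0.004 0 0 0 0.4; 0 0.0005 0.008 0 0 0 0.4; 0 0.0005 0.011 0 0 0 0.4; 0 0.0005 0.013 0 0 0 0.4; 0 0.0005 0.013 0 0 0 0.4", "squeeze": 55}}

```text
clock: 8.48
tool_pos: [0.5643, 0.174, 0.1721]
eef_rot: [-0.133, 0.852, 0.435, 0.26]
wrist_force: [0.8, 0.5, 0.3]
grip_width: 0.548
finger_force: 55.0
```

>>> {"op": "send_rows", "data": {"deltas": "0 0 0.0015 0 0 0 0.4; 0 0 0.003 0 0 0 0.4; 0 0 0.0045 0 0 0 0.4; 0 0 0.005 0 0 0 0.4"}}

```text
clock: 8.98
tool_pos: [0.5657, 0.1757, 0.1688]
eef_rot: [-0.133, 0.852, 0.435, 0.26]
wrist_force: [-0.9, -1.4, 2.5]
grip_width: 0.548
finger_force: 55.0
```

```bash
cat >> h.py <<'E'
def st():
    from cell import env
    e=env.sense();t,r=seat_pose(SEAT)
    print(e['clock'],'rel mm',(r.T@(e['tool_pos']-t)*1e3).round(2),'F seat',(r.T@e['wrist_force']).round(1),'M seat',(r.T@e['moment']).round(2),'grip',e['grip_width'].round(3))
    plan(e['tool_pos'],r@FL,e)
E
python3 -c "from h import *;st()"
```

```text
Traceback (most recent call last):
  File "h.py", line 25, in st
    print(e['clock'],'rel mm',(r.T@(e['tool_pos']-t)*1e3).round(2),'F seat',(r.T@e['wrist_force']).round(1),'M seat',(r.T@e['moment']).round(2),'grip',e['grip_width'].round(3))
                                                                                                                                                       ^^^^^^^^^^^^^^^^^^^^^
AttributeError: 'float' object has no attribute 'round'
```

Contact is starting (about 3 N). I'll keep going in small steps.

>>> {"op": "send_rows", "data": {"deltas": "0 0 0.0015 0 0 0 0.4; 0 0 0.003 0 0 0 0.4; 0 0 0.004 0 0 0 0.4; 0 0 0.004 0 0 0 0.4"}}

```text
clock: 9.48
tool_pos: [0.5664, 0.1774, 0.1658]
eef_rot: [-0.133, 0.852, 0.435, 0.26]
wrist_force: [2.6, 1.4, -3.5]
grip_width: 0.547
finger_force: 55.0
```

```bash
sed -i "s/e\['grip_width'\].round(3)/round(e['grip_width'],3)/" h.py
python3 -c "from h import *;st()"
```

```text
9.475 rel mm [-1.74 -0.41 11.08] F seat [ 0.3 -1.3 -4.4] M seat [-0.13  0.76  0.  ] grip 0.547
clock 9.475 shift [0. 0. 0.] turn [-0.0014  0.001   0.0001] |w|deg 0.07914983048769186
```

>>> {"op": "send_rows", "data": {"deltas": "0 0 0.001 0 0 0 0.4; 0 0 0.002 0 0 0 0.4; 0 0 0.0025 0 0 0 0.4; 0 0 0.0025 0 0 0 0.4"}}

```text
clock: 9.98
tool_pos: [0.5671, 0.178, 0.1644]
eef_rot: [-0.133, 0.852, 0.435, 0.26]
wrist_force: [-3.5, -2.4, 0.3]
grip_width: 0.549
finger_force: 55.0
```

```bash
python3 -c "from h import *;st()"
```

```text
9.975 rel mm [-1.73 -0.6   9.38] F seat [-3.1  1.5  2.5] M seat [ 0.4   1.05 -0.05] grip 0.549
clock 9.975 shift [0. 0. 0.] turn [-0.0011  0.0006 -0.0002] |w|deg 0.05859585963140555
```

>>> {"op": "send_rows", "data": {"deltas": "0 0 0.001 0 0 0 0.4; 0 0 0.0015 0 0 0 0.4; 0 0 0.002 0 0 0 0.4; 0 0 0.002 0 0 0 0.4"}}

```text
clock: 10.48
tool_pos: [0.5673, 0.1782, 0.1641]
eef_rot: [-0.134, 0.852, 0.435, 0.261]
wrist_force: [-25.9, -15.9, 29.5]
grip_width: 0.546
finger_force: 55.0
```

```bash
python3 -c "from h import *;st()"
```

```text
10.475 rel mm [-1.68 -0.65  8.98] F seat [-6.7 11.7 40.1] M seat [3.07 1.77 0.12] grip 0.546
clock 10.475 shift [0. 0. 0.] turn [-0.002  -0.0013 -0.001 ] |w|deg 0.1148475670843408
```

A hard stop came at TCP 9.0 mm above the seat point; a seated cover should give 9.5. I'll ease off, release, back off and check.

>>> {"op": "send_rows", "data": {"deltas": "0 0 -0.0015 0 0 0 0.4; 0 0 -0.0015 0 0 0 0.4; 0 0 -0.0015 0 0 0 0.8; 0 0 -0.0015 0 0 0 0.8; 0 0 -0.0015 0 0 0 0.8; 0 0 -0.0015 0 0 0 0.8; 0 0 -0.02 0 0 0 0.8; 0 0 -0.06 0 0 0 0.8; 0 0 -0.12 0 0 0 0.8; 0 0 -0.12 0 0 0 0.8; 0 0 -0.12 0 0 0 0.8"}}

```text
clock: 11.85
tool_pos: [0.5362, 0.1359, 0.2425]
eef_rot: [-0.134, 0.851, 0.435, 0.26]
wrist_force: [-0.8, -0.4, -0.7]
grip_width: 0.801
finger_force: 0.0
```

Run:
```python
from h import *
st()
from cell import env
import cv2
t,r=seat_pose(SEAT)
m=np.array([(.0535,.026,.0175),(.0535,-.026,.0175),(.028,0,.0175),(.028,0,.0265)])
s=env.snapshot("wrist");print('w',proj(s["intrinsics"],s["view"],m@r.T+t).round(1).tolist())
a=cv2.resize(s["img"][150:325,260:400],(480,600),interpolation=cv2.INTER_CUBIC)
g=env.snapshot("side");print('s',proj(g["intrinsics"],g["view"],m@r.T+t).round(1).tolist())
b=cv2.resize(g["img"][180:260,300:342],(315,600),interpolation=cv2.INTER_CUBIC)
cv2.imwrite("pics/w5c.png",np.hstack([a,b]))
```

```text
11.85 rel mm [ -1.3  -0.3 103.3] F seat [-1.   0.5 -0.1] M seat [ 0.07  0.61 -0.03] grip 0.801
clock 11.85 shift [0. 0. 0.] turn [-0.0016 -0.      0.0005] |w|deg 0.07687734912654562
w [[285.9, 168.5], [367.6, 168.5], [326.7, 208.3], [326.7, 210.4]]
s [[319.3, 193.1], [338.2, 197.4], [324.6, 203.9], [323.6, 202.0]]
```

View pics/w5c.png

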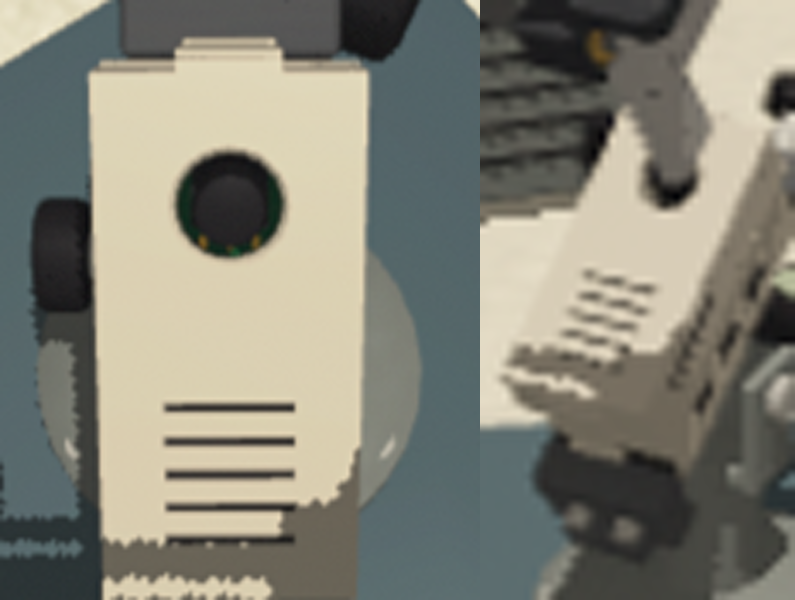

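The cover sits square, with the hole (327,209) concentric round the button and the corners within 2 px of the prediction. Next I'll shut the fingers and probe the roof at each end, to check both clips are home.

>>> {"op": "send_rows", "data": {"deltas": "-0.03 0 0.02 0 0 0 0; -0.05 0 0.05 0 0 0 0; -0.05 0 0.07 0 0 0 0; -0.05 0 0.075 0 0 0 0; -0.05 0 0.08 0 0 0 0; -0.05 0 0.085 0 0 0 0; -0.05 0 0.088 0 0 0 0; -0.05 0 0.09 0 0 0 0; -0.05 0 0.0915 0 0 0 0; -0.05 0 0.0915 0 0 0 0; -0.05 0 0.0915 0 0 0 0", "squeeze": 20}}

```text
clock: 13.32
tool_pos: [0.5409, 0.1417, 0.1597]
eef_rot: [-0.133, 0.852, 0.435, 0.26]
wrist_force: [-0.7, 0.1, -0.9]
grip_width: 0.008
finger_force: 0.0
```

```bash
python3 -c "from h import *;st()"
```

```text
13.325 rel mm [-41.5   -0.68  30.62] F seat [-0.8  0.6 -0.6] M seat [0.08 0.62 0.03] grip 0.008
clock 13.325 shift [0. 0. 0.] turn [-0.0009  0.0003 -0.    ] |w|deg 0.04274269683265604
```

>>> {"op": "send_rows", "data": {"deltas": "0 0 0.001 0 0 0 0; 0 0 0.002 0 0 0 0; 0 0 0.0025 0 0 0 0; 0 0 0.003 0 0 0 0; 0 0 0.003 0 0 0 0"}}

```text
clock: 13.95
tool_pos: [0.5416, 0.1428, 0.1576]
eef_rot: [-0.133, 0.852, 0.435, 0.26]
wrist_force: [-0.1, 0.0, 0.4]
grip_width: -0.0
finger_force: 0.0
```

```bash
python3 -c "from h import *;st()"
```

```text
13.95 rel mm [-41.58  -0.64  28.13] F seat [0.2 0.  0.3] M seat [ 0.03  0.56 -0.01] grip -0.0
clock 13.95 shift [0. 0. 0.] turn [-0.001   0.0005 -0.0001] |w|deg 0.05077936170587294
```

>>> {"op": "send_rows", "data": {"deltas": "0 0 0.0005 0 0 0 0; 0 0 0.001 0 0 0 0; 0 0 0.001 0 0 0 0"}}

```text
clock: 14.32
tool_pos: [0.5418, 0.1429, 0.1574]
eef_rot: [-0.134, 0.852, 0.435, 0.261]
wrist_force: [-7.6, -6.0, 12.3]
grip_width: 0.006
finger_force: 7.4
```

>>> {"op": "send_rows", "data": {"deltas": "0 0 0.0005 0 0 0 0; 0 0 0.001 0 0 0 0; 0 0 0.001 0 0 0 0"}}

```text
clock: 14.7
tool_pos: [0.5419, 0.1429, 0.1572]
eef_rot: [-0.134, 0.852, 0.434, 0.261]
wrist_force: [-19.4, -12.7, 27.0]
grip_width: 0.008
finger_force: 17.2
```

```bash
python3 -c "from h import *;st()"
```

```text
14.7 rel mm [-41.57  -0.81  27.59] F seat [-2.8  8.3 34.5] M seat [ 2.35  1.15 -0.01] grip 0.008
clock 14.7 shift [0. 0. 0.] turn [-0.0012 -0.0013 -0.001 ] |w|deg 0.09251344115920185
```

The lower end stops hard at roof level (27.9 mm against 28.5 nominal, the same -0.6 mm offset as before). Now the hole end, clearing the button on the way.

>>> {"op": "send_rows", "data": {"deltas": "0 0 -0.02 0 0 0 0; 0 0 -0.032 0 0 0 0; 0.05 0 -0.032 0 0 0 0; 0.111 0 -0.032 0 0 0 0; 0.111 0 -0.032 0 0 0 0; 0.111 0 -0.02 0 0 0 0; 0.111 0 -0.01 0 0 0 0; 0.111 0 -0.0045 0 0 0 0; 0.111 0 -0.003 0 0 0 0; 0.111 0 -0.003 0 0 0 0"}}

```text
clock: 15.95
tool_pos: [0.5843, 0.2014, 0.2076]
eef_rot: [-0.133, 0.852, 0.435, 0.26]
wrist_force: [-1.3, -1.6, 0.6]
grip_width: 0.005
finger_force: 0.7
```

```bash
python3 -c "from h import *;st()"
```

```text
15.95 rel mm [46.46 -0.82 28.94] F seat [-1.4  0.2  1.6] M seat [ 0.13  0.86 -0.04] grip 0.005
clock 15.95 shift [0. 0. 0.] turn [-0.001   0.0013 -0.001 ] |w|deg 0.08751103884344748
```

>>> {"op": "send_rows", "data": {"deltas": "0 0 0.0005 0 0 0 0; 0 0 0.001 0 0 0 0; 0 0 0.001 0 0 0 0"}}

```text
clock: 16.32
tool_pos: [0.5845, 0.2016, 0.2075]
eef_rot: [-0.133, 0.852, 0.435, 0.26]
wrist_force: [-11.9, -9.3, 11.7]
grip_width: 0.007
finger_force: 8.9
```

```bash
python3 -c "from h import *;st()"
```

```text
16.325 rel mm [46.69 -0.89 28.7 ] F seat [-5.4  4.1 17.8] M seat [ 1.19  1.77 -0.07] grip 0.007
clock 16.325 shift [0. 0. 0.] turn [-0.0011  0.0004 -0.001 ] |w|deg 0.07009066123873844
```

>>> {"op": "send_rows", "data": {"deltas": "0 0 0.0005 0 0 0 0; 0 0 0.001 0 0 0 0; 0 0 0.001 0 0 0 0"}}

```text
clock: 16.7
tool_pos: [0.5847, 0.2016, 0.2074]
eef_rot: [-0.134, 0.852, 0.434, 0.26]
wrist_force: [-22.6, -14.6, 25.2]
grip_width: 0.007
finger_force: 17.0
```

```bash
python3 -c "from h import *;st()"
```

```text
16.7 rel mm [46.72 -1.01 28.54] F seat [-6.7  9.7 34.9] M seat [ 2.37  2.32 -0.04] grip 0.007
clock 16.7 shift [0. 0. 0.] turn [-0.0014 -0.0004 -0.0015] |w|deg 0.0933316399693739
```

Both ends stop hard: 27.7 and 28.6 mm. That 0.9 mm over 88 mm is only a tilt-estimate error of about 0.01 rad, so the cover is home. Now the button.

>>> {"op": "send_rows", "data": {"deltas": "0 0 -0.012 0 0 0 0; 0 0 -0.021 0 0 0 0; -0.0255 0 -0.021 0 0 0 0; -0.0255 0 -0.021 0 0 0 0; -0.0255 0 -0.015 0 0 0 0; -0.0255 0 -0.01 0 0 0 0; -0.0255 0 -0.01 0 0 0 0"}}

```text
clock: 17.58
tool_pos: [0.5729, 0.186, 0.202]
eef_rot: [-0.133, 0.851, 0.435, 0.26]
wrist_force: [-0.5, 0.6, 4.7]
grip_width: 0.006
finger_force: 1.8
```

```bash
python3 -c "from h import *;st()"
```

```text
17.575 rel mm [27.48 -0.61 35.01] F seat [2.9 0.7 3.8] M seat [ 0.11 -0.09 -0.  ] grip 0.006
clock 17.575 shift [0. 0. 0.] turn [-0.0012  0.0001  0.0007] |w|deg 0.06180994941756795
```

>>> {"op": "send_rows", "data": {"deltas": "-0.001 0 0.0015 0 0 0 0; -0.001 0 0.003 0 0 0 0; -0.001 0 0.004 0 0 0 0; -0.001 0 0.0045 0 0 0 0; -0.001 0 0.0045 0 0 0 0"}}

```text
clock: 18.2
tool_pos: [0.5735, 0.1867, 0.1988]
eef_rot: [-0.133, 0.852, 0.435, 0.261]
wrist_force: [-1.2, -0.3, 6.3]
grip_width: 0.004
finger_force: 2.8
```

```bash
python3 -c "from h import *;st()"
```

```text
18.2 rel mm [26.43 -0.73 31.87] F seat [2.7 0.8 5.8] M seat [ 0.23 -0.18 -0.05] grip 0.004
clock 18.2 shift [0. 0. 0.] turn [-0.0008 -0.0003  0.0001] |w|deg 0.041393831706131146
```

>>> {"op": "send_rows", "data": {"deltas": "0 0 0.0005 0 0 0 0; 0 0 0.001 0 0 0 0; 0 0 0.001 0 0 0 0"}}

```text
clock: 18.58
tool_pos: [0.5738, 0.1868, 0.1985]
eef_rot: [-0.134, 0.852, 0.435, 0.261]
wrist_force: [-7.4, -3.8, 13.6]
grip_width: 0.007
finger_force: 7.6
```

```bash
python3 -c "from h import *;st()"
```

```text
18.575 rel mm [26.47 -0.85 31.47] F seat [ 1.5  3.7 15.4] M seat [ 0.85  0.06 -0.02] grip 0.007
clock 18.575 shift [0. 0. 0.] turn [-0.0009 -0.001  -0.0002] |w|deg 0.05937907678389498
```

The button bottomed: the force jumped from 6 N to 15 N at 31.5 mm, as expected. I'll release straight up slowly, then retreat and look.

>>> {"op": "send_rows", "data": {"deltas": "0 0 -0.004 0 0 0 0; 0 0 -0.008 0 0 0 0; 0 0 -0.014 0 0 0 0; 0 0 -0.03 0 0 0 0; 0 0 -0.08 0 0 0 0; 0 0 -0.15 0 0 0 0; 0 0 -0.15 0 0 0 0; 0 0 -0.15 0 0 0 0"}}

```text
clock: 19.58
tool_pos: [0.534, 0.1327, 0.2973]
eef_rot: [-0.134, 0.852, 0.435, 0.261]
wrist_force: [-0.0, 0.7, -1.4]
grip_width: 0.006
finger_force: 0.0
```

Run:
```python
from h import *
st()
from cell import env
import cv2
s=env.snapshot("wrist")
a=cv2.resize(s["img"][140:315,230:430],(480,420),interpolation=cv2.INTER_CUBIC)
g=env.snapshot("side");b=cv2.resize(g["img"][180:250,295:345],(300,420),interpolation=cv2.INTER_CUBIC)
cv2.imwrite("pics/w6c.png",np.hstack([a,b]))
```

```text
19.575 rel mm [ 26.14  -0.39 150.96] F seat [-0.3  0.4 -1.4] M seat [ 0.09  0.61 -0.06] grip 0.006
clock 19.575 shift [0. 0. 0.] turn [-0.0014 -0.0003  0.0002] |w|deg 0.06594650681185643
```

View pics/w6c.png

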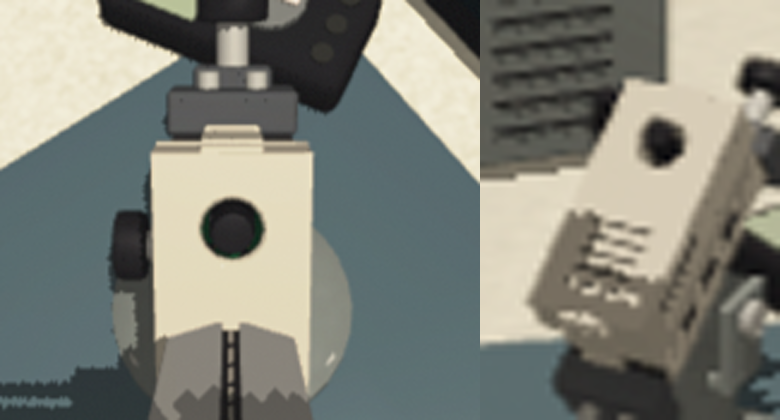

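The cover is seated square, and the button is centred in the hole (232,228 in the crop) and standing proud again. The gripper is clear, so I'm handing in.

```bash
python3 -c "
from cell import env
print(env.finish_job())"
```

```text
the job is handed in; nothing more can be done
None
```

I fitted the holed cover and pressed it home, pushed the button to its stop and let it spring back, then handed the job in at about 20 s. The clip snaps are inferred from firm stops at both ends of the roof, as I couldn't see the hooks, and the hand-in gave no verdict.

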